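# Slide the crumb tray back into the toaster

### The job

The emptied push-in crumb tray lies on the worktop: slide it back into the slot low in the end of the toaster, pan end first, and gently push it all the way home against its ejector spring until the catch clicks and holds it in. Never force the tray, leave the toaster and the other things on the worktop alone, and let go at the end.

Things in the scene. Friction and masses are not known exactly. Their poses are not given: they have to be found in the camera images.
- toaster: two-slice toaster, steel, black ends, 290 long (x) x 180 wide (y) x 190 high, fixed. Origin: centre of its footprint at worktop level, z up. Its x axis is the direction in which the tray goes in; the tray slot is low in its -x end (lever and dial are on the other end). Toaster and tray are damaged if pressed against each other with more than 25 N.
- toaster_mouth (a point): centre of the slot's lower edge in the end face, 10 mm above the worktop; axes as the toaster's. The slot is a tunnel 124 wide, floor 10 and roof 25 above the worktop: 2 mm free on each side of the tray, 3 above. Over its first 14 mm it flares out to 136 wide and 5 to 30 above the worktop.
- tray_home (a point): where the tray's origin lies when pushed fully in, on the tunnel floor, 107.5 mm past the mouth; axes as the toaster's, and the tray's x axis must point along them. There the front strip meets the end face: a hard stop. Let go, the tray springs back 1.5 mm onto its catch, or 5 mm and more if the catch has not clicked.
- catch_point (a point): tooth of the spring catch hanging from the middle of the tunnel's roof, 209.5 mm past the mouth. The tray's rear rim starts to lift it about 13 mm before the hard stop; from 7 mm before it an ejector spring pushes back too. The tooth drops behind the rim, and holds the tray, only 1.5 mm before the stop, at a push of 8 to 15 N. Nothing of this can be seen from outside.
- tray: crumb tray, loose, about 0.12 kg: aluminium pan 215 long (x) x 120 wide (y), floor 3 thick, rim 12 high on the sides and at the +x (rear) end, which goes in first. Origin: centre of the pan's underside, z up. It starts flat on the worktop. At the -x end are the black front strip and pull tab.
- tray_strip (a point): on the inner face of the black front strip that stands across the pan's -x end, at tray (-107.5, 0, 15) mm; axes as the tray's. The strip is 160 wide, 30 high from the pan's underside and 6 thick (x -113.5 to -107.5): wider than the slot, it stays outside.
- tray_tab (a point): middle of the outer end face of the pull tab, at tray (-149.5, 0, 11) mm; axes as the tray's. The tab is black, 36 long (x), 36 wide (y), 14 thick (4 to 18 above the pan's underside) and sticks out from the middle of the front strip.
- wine_bottle: full wine bottle, 74 in diameter, 290 tall, standing; origin at the centre of its base; not part of the job
- mug: white mug, 80 in diameter, 95 tall, standing; origin at the centre of its base; not part of the job
- jam_jar: jam jar, 66 in diameter, 95 tall, standing; origin at the centre of its base; not part of the job

How it is judged:
By the outcome, as a careful person would: the job done as asked, in the order asked, and still so for the second after the job is handed in, with the robot touching nothing.
It also fails if it takes over 64 s, if anything falls off the work surface, if the arm or the gripper's body presses on something with over 40 N, if the wrist force passes 120 N, or if a joint passes its speed limit or range.

### The arm

A 7-joint arm with a two-finger parallel gripper is mounted at the origin on the work surface. World frame = base frame: x ahead of the robot, y to its left, z up, the work surface at z = 0. Lengths are in m, angles in rad, forces in N, time in s.
With the tool pointing down it reaches from about 0.425 to 0.925 m from the base axis. Payload 6.8 kg.
Tool frame: the origin (TCP) lies at the very end of the fingers, on their centre line; the grasp point (between the pads) lies 19 mm behind it (r.tcp_to_grasp is the distance from the TCP to the grasp point, in m); z points along the fingers, y is the line along which they close (so a half turn about z gives the same grasp; the last joint's range is limited). The gripper opens to 85 mm and grips with 20 to 120 N. Pads are 22 mm wide; open, the fingers measure 114 mm over their backs; the gripper's body (76 mm by 85 mm) begins 54 mm behind the grasp point. The pads swing forward as they close: fully open they stand 13 mm farther back than shut.
Start: joints at [1.041, 0.477, 0.022, 1.555, -0.011, 1.109, -0.083], TCP at [0.276, -0.616, 0.192] pointing down, gripper open.
Joint ranges: [-2.96, 2.96], [-0.34, 2.1], [-1.41, 1.46], [0.24, 2.44], [-1.37, 4.51], [0.17, 1.92], [-2.96, 2.96]. Speed limits (rad/s): [2.39, 2.39, 3.14, 3.14, 3.14, 3.14, 3.14].

### API

Orientations are given as a rotation vector (axis times angle).
In Python, from bench import r gives the robot as it stands.
- The arm moves only by the tool step_arm, never from a script. Its argument "moves" is a list of rows, each a list of 7 numbers: the shift along the tool's x, y, z in mm, then the turn, a rotation vector about the tool's x, y, z in rad, then the finger opening in mm, from 0 to 85.4. A call has 1 to 8 rows; each row is the pose to reach, as a shift and turn from the pose commanded when the call began, along the tool's axes at that moment; what a row does not reach only later rows make up. A row lasts 1/10 s, in which the tool goes at most 50 mm and 8.59 degrees, less where a joint would pass 70% of its speed; a pose out of reach is approached as far as the arm can. A call with a gripper value outside its range is refused whole. The fingers move at their own pace and stop on an object; "grip_force" is the grip in N (left out, the last holds). Time passes only in rows, so rows that repeat a pose let the fingers close. It gives the time, the measured TCP pose, the force, the opening and the grip force at its end, in the units of the state.
- r.get_obs(): the state, without advancing time (a new reading comes with each control period).
- r.grab_frame(name): name is "scene" or "top"; returns a dict with "image" (420x560x3 uint8, red, green, blue), "depth" (420x560 float32, m along the optical axis (not along the pixel's ray), 0 where there is no reading), "mtx" (3x3 intrinsics, pixels), "k1" (the pictures are not rectified: a ray, as slopes to the right and down, at radius r is drawn at 1 + k1 r^2 times it, then the intrinsics apply), "rvec" (rotation vector, rad) and "tvec" (3), from world to camera coordinates, as OpenCV has them. Camera axes: x right, y down, z forward; pixel columns grow to the right and rows downward; lengths in m; the calibration is good to about 2 mm. A picture is of the moment at which its call begins.
- r.hand_in(): hands the job in; it is judged then, once.
The state is a dict: "clock": time; "joints": joint angles; "qvel": joint speeds; "tau": joint torques, N m; "tcp_pos": TCP position; "orientation": TCP orientation; "contact_force": force on the tool from outside, world axes, zero at the start; "moment": the same for the moment, N m; "grip_width": finger opening in m; "gripper_force": force on a finger pad.
Only numpy, scipy, OpenCV 4.12 (cv2) and the standard library are available. Lean on these libraries where they do the work, as an engineer would, in place of code of your own. Each camera call takes 0.05 s, during which the arm holds its last target. There are 200 camera calls.

## Working session

There is one attempt and no reset: what is moved stays moved. The work goes in short steps, Python scripts to look and compute and a tool call to move; the robot and the scene stay as the last step left them, time stands still between calls to the robot, and variables do not carry over. Pictures are saved under pics/ and viewed, at most 10 in all, crops included, and the job is handed in when it is done.

Besides the shell and the picture viewer there is one more tool, called after ">>>" as name([rows], argument=value, ...), one row to a line, values as JSON. step_arm: Moves the arm, as the interface text tells. Its arguments: {"type":"object","properties":{"moves":{"type":"array","items":{"type":"array","items":{"type":"number"}}},"grip_force":{"type":"number"}},"required":["moves"]}

```bash
ls; mkdir -p pics; cat > h.py <<'E'
import numpy as np, cv2
from bench import r
from scipy.spatial.transform import Rotation as R
def grab(n):
    f=r.grab_frame(n); return f
def cloud(f):
    h,w=f['depth'].shape; K=f['mtx']; u,v=np.meshgrid(np.arange(w),np.arange(h))
    d=np.array([f['k1'],0,0,0,0],float)
    p=cv2.undistortPoints(np.stack([u,v],-1).reshape(-1,1,2).astype(np.float64),K,d).reshape(h,w,2)
    z=f['depth'].astype(float); P=np.dstack([p[...,0]*z,p[...,1]*z,z])
    M=cv2.Rodrigues(np.array(f['rvec'],float))[0]
    W=(P-np.array(f['tvec']).reshape(3))@M
    W[z==0]=np.nan
    return W
E
python3 - <<'E'
from h import *
print(r.get_obs())
for n in('scene','top'):
    f=grab(n); cv2.imwrite(f'pics/{n}0.png',f['image'][...,::-1]); np.save(f'{n}0.npy',cloud(f)); np.save(f'{n}0i.npy',f['image'])
    print(n,f['k1'],f['mtx'].tolist(),f['rvec'],f['tvec'])
E
```

```text
pics
{'clock': 0.0, 'joints': array([ 1.04089759,  0.47778321,  0.02237874,  1.55645373, -0.01153441,
        1.10930164, -0.08311503]), 'qvel': array([ 3.94384977e-05, -2.08681520e-03, -2.67401320e-04,  2.25836626e-04,
       -3.59072055e-05, -5.65851530e-04,  1.48163949e-04]), 'tau': array([ 9.62567938e-04, -5.96445358e+01,  1.60801359e+00, -2.81191564e+01,
        1.23517096e-02,  9.41959064e-03,  1.83351702e-06]), 'tcp_pos': array([ 0.27604309, -0.61524615,  0.1908369 ]), 'orientation': array([-3.07028972e+00, -6.57226614e-01,  7.83063397e-04]), 'contact_force': array([0.17886187, 0.16726852, 0.33034745]), 'moment': array([-0.0030567 , -0.04240455, -0.03591088]), 'gripper_force': 0.0, 'grip_width': 0.0852125675915724}
scene -0.08485625096332403 [[403.56564063526133, 0.0, 279.68363009292915], [0.0, 403.56564063526133, 216.72956615414256], [0.0, 0.0, 1.0]] [ 1.42341728 -2.60837119  0.41375321] [0.27614109 0.48656497 0.76978468]
top 0.055939506250454324 [[522.4019718146355, 0.0, 277.8007224180495], [0.0, 522.4019718146355, 212.5049005194938], [0.0, 0.0, 1.0]] [ 2.15463668 -2.202981    0.08813319] [-0.01468911  0.54955271  1.22043689]
```

View pics/scene0.png

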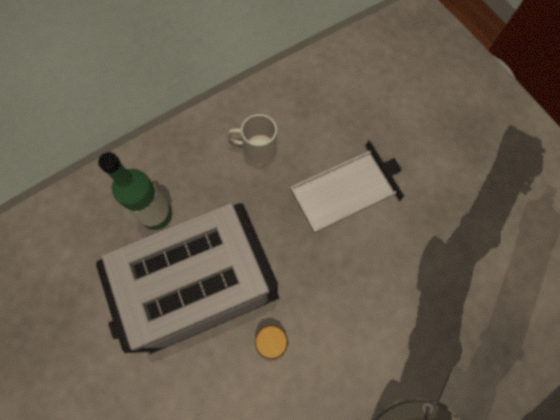

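View pics/top0.png

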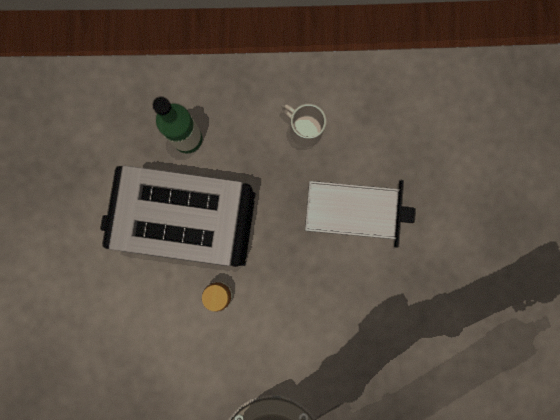

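The top view shows the toaster with its slot end to the right at about (250,225) and its lever at (105,223). The tray lies at (353,210) with its pan towards the toaster and the tab at (408,214). The mug is at (308,122), the jar at (215,298) and the bottle at (185,130).

```bash
python3 - <<'E'
from h import *
for n,tb,pb,jb,mb in (('top',(95,160,262,275),(295,172,425,255),(195,280,240,320),(285,95,335,145)),('scene',(90,195,285,355),(285,135,410,235),(250,320,292,365),(235,110,285,170))):
    W=np.load(n+'0.npy'); I=np.load(n+'0i.npy').astype(int)
    def sub(b): return W[b[1]:b[3],b[0]:b[2]].reshape(-1,3), I[b[1]:b[3],b[0]:b[2]].reshape(-1,3)
    print(n,'table z',np.nanmedian(W[380:400,100:200,2]) if n=='top' else np.nanmedian(W[240:300,300:400,2]))
    P,C=sub(tb); 
    for lo,hi in((.183,.2),(.1,.2)):
        m=(P[:,2]>lo)&(P[:,2]<hi); q=P[m][:,:2].astype(np.float32); print('toaster',lo,m.sum(),cv2.minAreaRect(q))
    print(' zhist',np.histogram(P[:,2],bins=np.arange(0,.21,.01))[0])
    P,C=sub(pb); m=(C.min(1)>110)&(P[:,2]<.03)&(P[:,2]>-.01)
    print('pan',m.sum(),cv2.minAreaRect(P[m][:,:2].astype(np.float32)),np.nanmedian(P[m,2]))
    k=(C.max(1)<45)
    print('black',k.sum(),cv2.minAreaRect(P[k&np.isfinite(P[:,0])][:,:2].astype(np.float32)))
    s=k&(P[:,2]>.023); print('strip',s.sum(),cv2.minAreaRect(P[s][:,:2].astype(np.float32)),np.nanmedian(P[s,2]))
    t=k&(P[:,2]>.012)&(P[:,2]<.022); print('tab',t.sum(),np.median(P[t],0))
    for nm,b in(('jar',jb),('mug',mb)):
        P,C=sub(b); m=(P[:,2]>.085)&(P[:,2]<.11); print(nm,m.sum(),cv2.minEnclosingCircle(P[m][:,:2].astype(np.float32)))
E
```

```text
top table z -0.0012933165310413171
toaster 0.183 7909 ((0.5352451205253601, 0.18227505683898926), (0.27264511585235596, 0.1756090670824051), 80.65658569335938)
toaster 0.1 12020 ((0.5363368988037109, 0.19458915293216705), (0.3114987909793854, 0.17792433500289917), 80.74179077148438)
 zhist [2206    2   13   17   15   24   22   20   22   22   21   23   28   55
   70   67 2134 1403 6085 2134]
pan 4292 ((0.5538629293441772, -0.2038368284702301), (0.2147262692451477, 0.12012796849012375), 83.42704772949219) 0.002196830104104374
black 471 ((0.5399308800697327, -0.33134663105010986), (0.04135465249419212, 0.15847159922122955), 83.546630859375)
strip 157 ((0.5403605699539185, -0.3237113952636719), (0.025401070713996887, 0.15772083401679993), 83.2983169555664) 0.028287276516243874
tab 256 [ 0.53696513 -0.32955484  0.01717387]
jar 540 ((0.35826435685157776, 0.117496557533741), 0.028845973312854767)
mug 226 ((0.7505544424057007, -0.09925225377082825), 0.04020000249147415)
scene table z -0.0011755584155294983
toaster 0.183 11135 ((0.583594024181366, 0.17828837037086487), (0.2512240409851074, 0.
[... 157 characters left out ...]
4)
 zhist [2686   71   84  152  133  137  213  146  153  867  156  158  162  217
  231  357 2863 2260 9663 1823]
pan 4197 ((0.5537310838699341, -0.20253115892410278), (0.21490955352783203, 0.12463250011205673), 84.12366485595703) 0.0022489133973342115
black 416 ((0.5375990271568298, -0.3269980847835541), (0.041876669973134995, 0.1543150693178177), 84.19739532470703)
strip 140 ((0.538797914981842, -0.31019410490989685), (0.00819860678166151, 0.15096424520015717), 84.19739532470703) 0.027400236213504355
tab 244 [ 0.53512603 -0.32243743  0.01669338]
jar 771 ((0.3564123213291168, 0.11971402168273926), 0.029399214312434196)
mug 292 ((0.7498717308044434, -0.09701262414455414), 0.04070664942264557)
```

```bash
python3 - <<'E'
from h import *
a=np.deg2rad(80.7); c=np.array([.535,.18]); ex=np.array([np.cos(a),np.sin(a)]); ey=np.array([-ex[1],ex[0]])
for n,tb in (('top',(95,160,262,275)),('scene',(90,195,285,355))):
    W=np.load(n+'0.npy'); I=np.load(n+'0i.npy').astype(int)
    P=W[tb[1]:tb[3],tb[0]:tb[2]].reshape(-1,3);C=I[tb[1]:tb[3],tb[0]:tb[2]].reshape(-1,3)
    ok=np.isfinite(P[:,0]); P=P[ok];C=C[ok]
    u=(P[:,:2]-c)@ex; v=(P[:,:2]-c)@ey
    print(n)
    m0=(abs(u)<.19)&(abs(v)<.13)
    for lo in np.arange(.02,.2,.02):
        m=m0&(P[:,2]>lo)&(P[:,2]<lo+.02)
        if m.sum()>20: print(f'{lo:.2f}',m.sum(),'u',np.round(np.percentile(u[m],[.5,3,50,97,99.5])*1e3,1),'v',np.round(np.percentile(v[m],[.5,3,50,97,99.5])*1e3,1))
    # -x end edge line: min u per v bin for z>.1 ; side edges per u bin of plateau
    m=m0&(P[:,2]>.15)
    vb=np.arange(-.075,.08,.01); mu=[np.percentile(u[m&(abs(v-b)<.005)],1) for b in vb]
    p=np.polyfit(vb,mu,1);print('end edge',np.round(np.array(mu)*1e3,1),np.rad2deg(np.arctan(p[0])),p[1]*1e3)
    for s in(0.01,.995):
        ub=np.arange(-.11,.12,.01); mv=[np.quantile(v[m&(abs(u-b)<.005)],s) for b in ub]
        p=np.polyfit(ub,mv,1);print('side',np.round(np.array(mv)*1e3,1),np.rad2deg(np.arctan(p[0])),p[1]*1e3)
E
```

```text
top
0.02 30 u [-140.8 -140.7 -140.4 -135.7 -134.1] v [-86.4 -84.5   2.6  87.3  87.5]
0.04 39 u [-141.1 -141.  -140.7 -140.4 -138.7] v [-81.8 -69.6  -2.3  76.6  78.9]
0.06 42 u [-140.9 -140.9 -140.7 -140.1 -139. ] v [-76.9 -75.    6.6  79.4  83.3]
0.08 44 u [-141.1 -140.9 -140.7 -140.4 -140. ] v [-76.5 -69.2  10.3  78.2  80.6]
0.10 44 u [-141.  -141.  -140.7 -139.6 -139.3] v [-80.4 -74.3  -2.6  77.8  82.1]
0.12 83 u [-141.  -140.9 -140.5  169.   169.9] v [-81.8 -72.9  30.   73.   83.2]
0.14 137 u [-141.  -140.9  -29.3  166.9  167.8] v [-75.  -59.   41.9  89.9  90. ]
0.16 3537 u [-140.7 -138.9   -1.4  143.8  146.9] v [-83.2 -68.7   5.6  72.1  84.7]
0.18 8219 u [-130.9 -118.6    3.9  125.3  137.8] v [-86.6 -82.8   0.9  83.8  87.2]
end edge [-139.3 -139.2 -138.7 -139.8 -138.9 -139.3 -139.5 -139.  -139.  -139.7
 -139.5 -139.2 -139.5 -139.5 -139.2 -138.9] -0.03318862107724303 -139.2637136402859
side [-85.7 -85.2 -85.3 -86.2 -85.4 -84.8 -86.3 -85.1 -84.9 -85.8 -85.  -84.9
 -86.1 -85.  -85.6 -85.3 -85.  -84.8 -85.6 -84.8 -84.9 -85.3 -85. ] 0.13332509533134118 -85.31196988297427
side [87.4 88
[... 670 characters left out ...]
.1 28.3 90.5 92.8 93.1]
0.16 4980 u [-138.8 -135.9    3.3  144.6  147.6] v [-80.  -65.7  23.5  89.3  90.6]
0.18 11303 u [-124.7 -114.4    8.   125.2  134.6] v [-84.5 -80.4   6.1  87.3  90. ]
end edge [-135.1 -135.6 -134.8 -136.  -136.  -137.  -135.7 -135.8 -135.6 -135.6
 -135.3 -135.9 -136.1 -136.2 -136.3 -135.7] -0.2138308540874151 -135.79563797367467
side [-83.9 -83.7 -83.4 -83.5 -83.4 -83.7 -82.6 -82.5 -82.7 -82.2 -82.7 -83.6
 -83.2 -83.1 -82.6 -83.2 -82.5 -82.3 -82.5 -82.9 -82.2 -82.1 -82.7] 0.30846066104356396 -82.92691463497233
side [89.8 90.7 91.3 91.3 90.9 90.8 91.5 91.9 92.1 91.  91.  90.9 90.6 91.1
 91.3 91.3 91.3 92.2 91.3 91.  90.5 91.4 92. ] 0.15387579933104006 91.18722133688959
```

```bash
cat >> h.py <<'E'
def rel(p,yaw_deg,tilt=0):
    "shift mm / rotvec from the measured pose to TCP at p, tool x at yaw, z down"
    o=r.get_obs(); R0=R.from_rotvec(o['orientation']); a=np.deg2rad(yaw_deg)
    T=R.from_matrix(np.array([[np.cos(a),np.sin(a),0],[np.sin(a),-np.cos(a),0],[0,0,-1.]]).T)*R.from_euler('y',tilt,degrees=True)
    # columns: tool x, tool y, tool z
    print('shift',np.round(R0.inv().apply(np.array(p)-o['tcp_pos'])*1e3,1),'turn',np.round((R0.inv()*T).as_rotvec(),4),
     'F',np.round(o['contact_force'],1),'M',np.round(o['moment'],2),'w',round(o['grip_width']*1e3,1),'t',o['clock'],'tcp',np.round(o['tcp_pos'],4))
E
sed -i 's/0,0,-1.\]\]).T)/0,0,-1.]]).T)/' h.py
python3 - <<'E'
from h import *
T=np.array([[np.cos(1.46),np.sin(1.46),0],[np.sin(1.46),-np.cos(1.46),0],[0,0,-1.]]); print(np.linalg.det(T),T[:,0])
rel([.539,-.3365,.10],83.7)
E
```

```text
1.0 [0.11056978 0.99386836 0.        ]
shift [ 354.  -146.6   91.1] turn [-1.600e-03 -7.000e-04 -1.039e+00] F [ 0.3 -0.6  0.7] M [-0.    0.02  0.03] w 85.3 t 0.1 tcp [ 0.2761 -0.6153  0.1909]
```

>>> step_arm([
  [354,-146.6,91,-0.0016,-0.0007,-1.039,60],
  [354,-146.6,91,-0.0016,-0.0007,-1.039,60],
  [354,-146.6,91,-0.0016,-0.0007,-1.039,60],
  [354,-146.6,91,-0.0016,-0.0007,-1.039,60],
  [354,-146.6,91,-0.0016,-0.0007,-1.039,60],
  [354,-146.6,91,-0.0016,-0.0007,-1.039,60],
  [354,-146.6,91,-0.0016,-0.0007,-1.039,60],
  [354,-146.6,91,-0.0016,-0.0007,-1.039,60],
])

```text
clock: 0.9
tcp_pos: [0.5405, -0.3347, 0.0999]
orientation: [2.335, 2.101, 0.0]
contact_force: [-0.0, -0.1, 1.0]
grip_width: 0.06
gripper_force: 0.0
```

>>> step_arm([
  [0,0,0,0,0,0,60],
  [0,0,0,0,0,0,60],
])

```text
clock: 1.1
tcp_pos: [0.5396, -0.3357, 0.1]
orientation: [2.337, 2.099, -0.001]
contact_force: [-0.2, -1.1, -0.4]
grip_width: 0.0598
gripper_force: 0.0
```

```bash
python3 - <<'E'
from h import *
print(r.get_obs()['joints'])
rel([.539,-.3365,.002],83.7)
f=grab('top'); cv2.imwrite('pics/t1.png',cv2.resize(f['image'][150:330,250:490,::-1],None,fx=3,fy=3))
E
```

```text
[ 0.66689013  0.52351378 -0.28466046  1.72087604  0.177792    0.92259875
  0.20337049]
shift [-0.8 -0.5 98. ] turn [-0.0003  0.0005  0.0027] F [-0.2 -1.1 -0.4] M [-0.02  0.   -0.  ] w 59.8 t 1.1 tcp [ 0.5396 -0.3357  0.1   ]
```

View pics/t1.png

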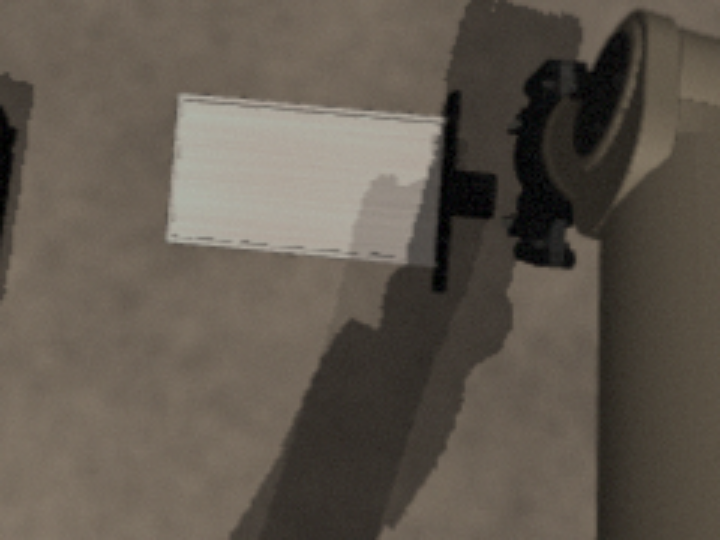

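```bash
python3 - <<'E'
from h import *
f=grab('top'); d=np.array([f['k1'],0,0,0,0]); a=np.deg2rad(83.7); ex=np.array([np.cos(a),np.sin(a),0]); ey=np.array([np.sin(a),-np.cos(a),0])
t=np.array([.5396,-.3357,.1]); pc=np.array([.5539,-.2036,0])
pts=[t,t+.03*ey,t-.03*ey,t+[0,0,.05],pc-.1495*ex+[0,0,.018],pc-.1135*ex+[0,0,.018]]
q=cv2.projectPoints(np.array(pts),f['rvec'],f['tvec'],f['mtx'],d)[0].reshape(-1,2); print(np.round((q-[250,150])*3))
E
```

```text
[[500. 182.]
 [503. 142.]
 [498. 223.]
 [519. 176.]
 [494. 193.]
 [449. 189.]]
```

>>> step_arm([
  [0,0,45,0,0,0,60],
  [0,0,80,0,0,0,60],
  [0,0,97,0,0,0,55],
  [0,0,97.5,0,0,0,55],
])

```text
clock: 1.6
tcp_pos: [0.5367, -0.3379, 0.0011]
orientation: [-2.341, -2.092, 0.004]
contact_force: [-0.8, 0.2, 0.7]
grip_width: 0.055
gripper_force: 0.0
```

>>> step_arm([
  [0,0,0,0,0,0,42],
  [0,0,0,0,0,0,36],
  [0,0,0,0,0,0,20],
  [0,0,0,0,0,0,20],
  [0,0,0,0,0,0,20],
  [0,0,0,0,0,0,20],
], grip_force=50)

```text
clock: 2.2
tcp_pos: [0.5396, -0.3374, 0.0036]
orientation: [2.339, 2.095, -0.0]
contact_force: [-0.3, 0.6, 0.5]
grip_width: 0.0198
gripper_force: 0.0
```

```bash
python3 - <<'E'
from h import *
rel([.539,-.3365,.002],83.7)
E
```

```text
shift [ 0.8 -0.7  1.6] turn [0.0014 0.0016 0.    ] F [-0.3  0.6  0.5] M [ 0.06 -0.01 -0.02] w 19.8 t 2.2 tcp [ 0.5396 -0.3374  0.0036]
```

```bash
python3 - <<'E'
from h import *
f=grab('top'); g=grab('scene')
a=cv2.resize(f['image'][150:290,330:470,::-1],None,fx=2.85,fy=2.85); b=cv2.resize(g['image'][90:230,320:460,::-1],None,fx=2.85,fy=2.85)
cv2.imwrite('pics/t2.png',np.hstack([a,b]))
E
```

```text
(no output)
```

View pics/t2.png

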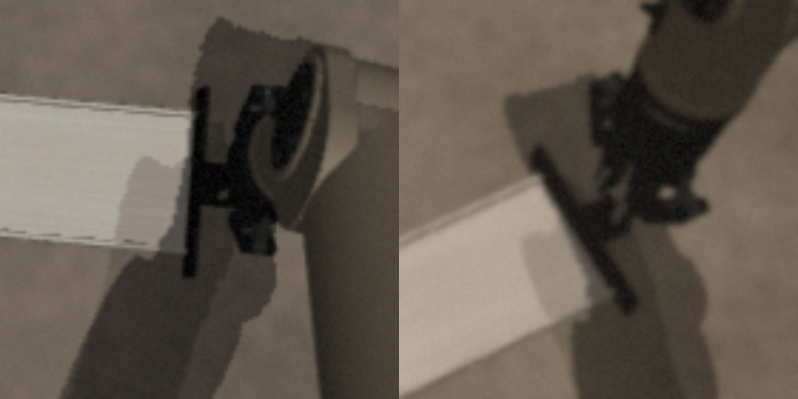

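```bash
python3 - <<'E'
from h import *
a=np.deg2rad(83.7); ex=np.array([np.cos(a),np.sin(a)]); ey=np.array([-ex[1],ex[0]]); c=np.array([.5539,-.2036])
o=r.get_obs(); print('tcp in tray',(o['tcp_pos'][:2]-c)@ex,(o['tcp_pos'][:2]-c)@ey,o['tcp_pos'][2],o['grip_width'])
for n in('top','scene'):
    f=grab(n); W=cloud(f); P=W.reshape(-1,3); x=(P[:,:2]-c)@ex*1e3; y=(P[:,:2]-c)@ey*1e3; z=P[:,2]*1e3
    C=f['image'].reshape(-1,3).astype(int)
    m=(C.min(1)>70)&(abs(x)<130)&(abs(y)<75)&(z<30)&(z>1); q=cv2.minAreaRect(P[m][:,:2].astype(np.float32)); print(n,'pan',q)
    print('rows x, cols y(-40..40 step 8): max z')
    for xx in range(-190,-100,6):
        print(xx,[ (int(np.nanmax(z[s])) if (s:=(abs(x-xx)<3)&(abs(y-yy)<4)&(z<200)).any() else -1) for yy in range(-64,65,8)])
E
```

```text
tcp in tray -0.13445895428914145 -0.00029646766345590173 0.0033918469020897332 0.020073400159157706
top pan ((0.5550975799560547, -0.19241902232170105), (0.23706597089767456, 0.14976857602596283), 83.66207885742188)
rows x, cols y(-40..40 step 8): max z
-190 [-1, -1, -1, -1, -1, -1, -1, -1, -1, -1, -1, -1, 0, 2, 3, 2, 1]
-184 [-1, -1, -1, -1, -1, -1, -1, -1, -1, -1, -1, -1, 3, 4, -1, 4, 1]
-178 [-1, -1, -1, -1, -1, -1, -1, -1, -1, -1, -1, -1, -1, -1, -1, 0, 0]
-172 [-1, -1, -1, -1, -1, -1, -1, -1, -1, -1, -1, -1, -1, -1, -1, 2, 5]
-166 [-1, -1, -1, -1, -1, -1, -1, -1, -1, -1, -1, -1, -1, -1, -1, 2, 1]
-160 [-1, -1, -1, -1, -1, -1, -1, -1, -1, -1, -1, -1, -1, -1, -1, 2, 0]
-154 [-1, -1, -1, -1, -1, -1, -1, -1, -1, -1, -1, -1, -1, -1, 0, 1, 1]
-148 [0, 1, -1, -1, -1, -1, -1, -1, -1, -1, 1, -1, -1, 0, 134, 140, 139]
-142 [143, 4, 0, 2, 0, -1, -1, -1, 15, -1, 0, 3, 150, 156, 145, 142, 140]
-136 [139, 144, 147, 1, 1, 0, -1, 22, 19, -1, 18, 98, 100, 159, 147, 145, 138]
-130 [144, 144, 149, 116, 2, 1, 20, 47, 21, 17, 56, 99, 198, 182, 148, 144, 135]
-124 [142, 142, 134, 153, 96, 2, 62, 63, 
[... 830 characters left out ...]
 1, 0, -1, -1, 0, -2, -1, -1, -1, 0, 1, 0, 2, 1, 1, 0]
-148 [0, 135, 0, 1, -2, 0, 15, 15, -1, -1, 16, 15, 1, 0, 0, 0, 0]
-142 [139, 140, 94, 92, 0, 0, 13, 79, 15, -1, 17, 98, 184, 199, 132, 141, 142]
-136 [139, 142, 147, 97, 98, 0, 87, 86, 18, 18, 91, 106, 99, 198, 147, 143, 141]
-130 [140, 142, 147, 149, 101, 0, 92, 91, 20, 19, 110, 112, 100, 197, 149, 144, 140]
-124 [139, 141, 145, 151, 106, 89, 86, 124, 129, 92, 145, 151, 198, 199, 145, 141, 139]
-118 [136, 140, 132, 115, 102, 117, 130, 133, 18, 137, 148, 149, 199, 109, 127, 136, 135]
-112 [29, 28, 30, 29, 27, 29, 141, 139, 27, 147, 150, 131, 199, 29, 32, 31, 26]
-106 [29, 31, 29, 27, 28, 196, 29, 29, 29, 29, 30, 199, 198, 29, 32, 31, 32]
```

```bash
python3 - <<'E'
from h import *
g=grab('scene'); f=grab('top')
def e(i,b):
    c=i[b[1]:b[3],b[0]:b[2],::-1]/255.; return (255*np.clip(c*1.6,0,1)**.45).astype(np.uint8)
a=cv2.resize(e(g['image'],(370,135,440,205)),(400,400),interpolation=2); b=cv2.resize(e(f['image'],(385,180,455,250)),(400,400),interpolation=2)
cv2.imwrite('pics/t3.png',np.hstack([a,b]))
E
```

```text
(no output)
```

View pics/t3.png

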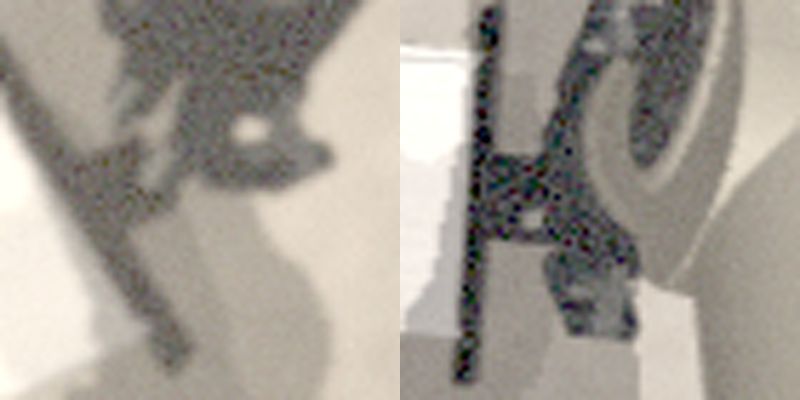

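```bash
python3 - <<'E'
from h import *
g=grab('scene'); d=np.array([g['k1'],0,0,0,0]); o=r.get_obs()
a=np.deg2rad(83.7); ex=np.array([np.cos(a),np.sin(a),0]); ey=np.array([-ex[1],ex[0],0]); c=np.array([.5539,-.2033,0])
P=[c+x*ex+y*ey+[0,0,z] for x,y,z in((-.1135,.018,.018),(-.1135,-.018,.018),(-.1495,-.018,.018),(-.1495,.018,.018),(-.1135,-.08,.03),(-.1135,.08,.03))]+[o['tcp_pos'],o['tcp_pos']+[0,0,.02]]+[o['tcp_pos']+s*.01*ey+k*.011*ex for s in(1,-1) for k in(1,-1)]
q=cv2.projectPoints(np.array(P),g['rvec'],g['tvec'],g['mtx'],d)[0].reshape(-1,2); print(np.round((q-[370,135])*400/70),o['grip_width'],o['gripper_force'])
W=cloud(g); I=g['image']
print('depth z map rows v step3, cols u step 3 (mm)')
for v in range(140,180,2): print(v,[ '%4.0f'%(W[v,u,2]*1e3) for u in range(380,412,2)])
E
```

```text
[[109. 223.]
 [ 64. 151.]
 [137. 117.]
 [183. 188.]
 [ -6.  18.]
 [197. 339.]
 [120. 181.]
 [133. 161.]
 [110. 211.]
 [155. 190.]
 [ 86. 172.]
 [130. 151.]] 0.019863479013666967 0.0
depth z map rows v step3, cols u step 3 (mm)
140 ['   3', '  -1', '  -4', ' nan', '  93', '  98', '  94', ' 121', ' 124', ' 140', ' 180', ' 182', ' 191', ' 192', ' 195', ' 199']
142 ['  -3', '  -2', '  -2', '  -3', '  -2', '  -0', ' 110', ' 117', ' 123', ' 128', ' 173', ' 177', ' 182', ' 187', ' 190', ' 193']
144 ['  -1', '  -2', '   2', '  -3', '   0', '  -4', '  95', ' 112', ' 120', ' 111', ' 123', ' 132', ' 179', ' 179', ' 184', ' 185']
146 ['   0', '  -2', '  -3', '  -3', '  -3', '  81', '  90', ' 106', ' 100', '  90', '  87', ' 123', ' 148', ' 173', ' 177', ' 179']
148 ['  -2', '  -1', '  -1', '  -4', '  -2', '  71', '  83', '  91', '  85', '  79', '  79', ' 136', ' 143', ' 150', ' 146', ' 147']
150 ['  -1', '  -2', '  -0', '  -1', '   0', '  61', '  76', '  78', '  78', '  73', '  -2', ' 126', ' 136', ' 143', ' 136', ' 142']
152 ['   1', '  -3', '   0', '  -2', '  -3', '  67', '  73', '  71', '  63'
[... 1086 characters left out ...]
2', '  -3', '  91', '  98', ' 104']
170 ['   0', '  13', '  25', '  30', '  15', '  15', '  17', '  15', '  20', '  18', '  17', '  -3', '  -2', '  -1', '   0', '  -2']
172 ['  -1', '   6', '  17', '  27', '  30', '  17', '  18', '  16', '  18', '  13', '   1', '  -2', '  -1', '  -1', '   1', '  -1']
174 ['   4', '   2', '  16', '  25', '  26', '  26', '  17', '  10', '  -2', '  -3', '  -1', '   1', '   1', '  -2', '  -1', '  -1']
176 ['   4', '   1', '   8', '  15', '  23', '  30', '  -4', '  -1', '   0', '  -1', '   0', '  -1', '  -3', '  -2', '   0', '  -2']
178 ['   4', '   0', '   3', '   9', '  19', '  26', '  31', '  -2', '  -0', '  -2', '   0', '  -3', '  -6', '  -3', '  -1', '  -2']
```

```bash
python3 - <<'E'
from h import *
a=np.deg2rad(83.7); ex=np.array([np.cos(a),np.sin(a)]); ey=np.array([-ex[1],ex[0]]); c=np.array([.5539,-.2033])
for n in('scene','top'):
    f=grab(n); W=cloud(f); M=cv2.Rodrigues(f['rvec'])[0]; print(n,'cam at',-M.T@np.ravel(f['tvec']))
    P=W.reshape(-1,3); x=(P[:,:2]-c)@ex*1e3; y=(P[:,:2]-c)@ey*1e3; z=P[:,2]*1e3
    for zl in range(14,100,7):
        m=(z>=zl)&(z<zl+7)&(x<-116)&(x>-190)&(abs(y)<70)
        print(zl,[tuple(int(t) for t in k) for k in zip(x[m],y[m])][:26])
E
```

```text
scene cam at [0.34504994 0.11404232 0.87949002]
14 [(-145, -14), (-147, -12), (-137, -15), (-138, -13), (-141, -12), (-144, -10), (-130, -14), (-133, -13), (-135, -12), (-137, -11), (-139, -10), (-141, -9), (-143, -7), (-145, -6), (-125, -14), (-132, -11), (-133, -10), (-136, -9), (-137, -7), (-140, -7), (-141, -5), (-144, -5), (-145, -3), (-119, -14), (-122, -14), (-124, -12)]
21 [(-127, -11)]
28 []
35 [(-126, -9)]
42 [(-142, -8), (-136, -8), (-141, -9), (-120, -13), (-133, -10), (-136, -9), (-128, -10), (-130, -9), (-121, -9), (-121, 11), (-121, 13), (-121, 16), (-123, 17), (-126, 17), (-127, 21)]
49 [(-125, -19), (-143, -10), (-141, -9), (-135, -9), (-138, -9), (-121, -15), (-121, -13), (-126, -9), (-129, -9), (-133, -9), (-120, -11), (-121, -10), (-124, -9), (-128, -9), (-120, -10), (-122, -9), (-122, 10), (-121, 12), (-121, 13), (-126, 17), (-120, 15), (-122, 16), (-124, 17), (-125, 19), (-124, 21), (-126, 22)]
56 [(-126, -23), (-126, -20), (-125, -21), (-126, -19), (-141, -10), (-143, -9), (-138, -9), (-122, -16), (-130, -9), (-133, -9), (-136, -9), (-121, -14), (-120, -11), (-
[... 3021 characters left out ...]
122, 20), (-124, 22), (-128, 22), (-128, 24), (-127, 26), (-124, 38)]
91 [(-124, -46), (-123, -42), (-123, -40), (-121, -38), (-122, -37), (-123, -35), (-121, 18), (-123, 20), (-126, 22), (-129, 22), (-129, 24), (-132, 24), (-133, 24), (-128, 26), (-129, 27), (-132, 26), (-134, 26), (-123, 29), (-125, 29), (-127, 29), (-130, 29), (-132, 28), (-134, 28), (-123, 32), (-128, 31), (-130, 31)]
98 [(-122, -47), (-123, -43), (-123, -41), (-123, -39), (-122, -32), (-123, 21), (-125, 21), (-127, 20), (-131, 22), (-124, 32), (-130, 31), (-133, 31), (-135, 31), (-123, 34), (-123, 34), (-125, 34), (-129, 33), (-131, 33), (-136, 33), (-122, 36), (-131, 36), (-133, 35), (-136, 35), (-123, 41), (-123, 43)]
```

The depth shows both fingertips ending at z≈42 mm, above the tab (z 18), though the TCP reads 3 mm. I'll open, descend carefully, and watch force and depth.

>>> step_arm([
  [0,0,0,0,0,0,55],
  [0,0,0,0,0,0,55],
  [0,0,0,0,0,0,55],
  [0,0,8,0,0,0,55],
  [0,0,16,0,0,0,55],
  [0,0,22,0,0,0,55],
  [0,0,22,0,0,0,55],
])

```text
clock: 3.35
tcp_pos: [0.5384, -0.3368, -0.0203]
orientation: [-2.339, -2.096, 0.002]
contact_force: [-0.2, 0.2, -0.7]
grip_width: 0.055
gripper_force: 0.0
```

```bash
cat > fz.py <<'E'
from h import *
a=np.deg2rad(83.7); ex=np.array([np.cos(a),np.sin(a)]); ey=np.array([-ex[1],ex[0]]); c=np.array([.5539,-.2033])
o=r.get_obs(); print(o['tcp_pos'],o['contact_force'],o['joints'],o['grip_width'])
f=grab('scene'); W=cloud(f)
P=W.reshape(-1,3); x=(P[:,:2]-c)@ex*1e3; y=(P[:,:2]-c)@ey*1e3; z=P[:,2]*1e3
for zl in range(6,70,5):
    m=(z>=zl)&(z<zl+5)&(x<-116)&(x>-160)&(abs(y)<70)
    print(zl,[tuple(int(t) for t in k) for k in zip(x[m],y[m])][:60:3])
E
python3 fz.py
```

```text
[ 0.53836742 -0.33677958 -0.02025969] [-0.22912811  0.24247855 -0.66106063] [ 0.63992527  0.67846368 -0.24695183  1.78043151  0.23801916  0.71299223
  0.15457461] 0.05502711269719225
6 [(-129, 20)]
11 [(-147, -13), (-139, -8), (-130, -9), (-118, -12), (-136, -4), (-118, -10), (-118, -6), (-123, -1), (-146, 10), (-122, 3), (-136, 9), (-119, 4), (-132, 10), (-140, 15), (-136, 15), (-126, 14), (-127, 18), (-128, 21), (-118, 20)]
16 [(-143, -12), (-141, -12), (-133, -13), (-139, -10), (-145, -6), (-128, -11), (-143, -4), (-121, -13), (-127, -10), (-139, -3), (-120, -11), (-130, -5), (-138, -1), (-120, -7), (-128, -3), (-137, 0), (-144, 4), (-123, -3), (-129, 0), (-137, 2)]
21 [(-132, -26), (-130, -26), (-139, 9)]
26 [(-134, -26), (-128, -26), (-121, 30), (-124, 37)]
31 [(-124, -36), (-132, -26), (-119, -31), (-120, -28), (-121, 32), (-121, 35), (-135, 41), (-126, 41), (-125, 43)]
36 [(-124, -37), (-134, -26), (-123, -27), (-119, 31), (-125, 36)]
41 [(-124, -38), (-136, -27), (-129, -25), (-127, -25), (-120, 33), (-125, 37), (-125, 41)]
46 [(-124, -39), (-136, -25), (-121, -27), (-120, 30), (-132, 41)]
51 [(-137, -27), (-134, -26), (-120, -29), (-119, -28), (-127, -26), (-120, 31), (-120, 36), (-125, 42)]
56 [(-121, -33), (-120, -31), (-122, -26), (-120, 31), (-124, 41)]
61 [(-124, -41), (-120, -30), (-126, -26), (-124, 43)]
66 [(-124, -46), (-125, -41), (-119, -34), (-121, -29), (-132, 33), (-120, 32), (-121, 38), (-120, 40), (-119, 42)]
```

>>> step_arm([
  [0,0,6,0,0,0,50],
  [0,0,11,0,0,0,45],
  [0,0,13,0,0,0,42],
  [0,0,14,0,0,0,42],
  [0,0,15,0,0,0,42],
])

```text
clock: 3.9
tcp_pos: [0.5395, -0.3374, -0.0337]
orientation: [2.339, 2.095, -0.0]
contact_force: [0.3, 0.4, -0.1]
grip_width: 0.042
gripper_force: 0.0
```

```bash
python3 fz.py
```

```text
[ 0.53948854 -0.33738341 -0.03372954] [ 0.2689492   0.38407882 -0.10330434] [ 0.63556575  0.69814549 -0.24111126  1.78280144  0.24548851  0.68846392
  0.14846553] 0.042004470007437886
6 [(-126, -31), (-134, -20), (-128, -20)]
11 [(-126, -33), (-120, -24), (-141, -13), (-125, -14), (-134, -10), (-145, -5), (-130, -9), (-118, -12), (-136, -4), (-126, -6), (-139, 0), (-142, 4), (-128, 0), (-131, 4), (-120, 2), (-135, 10), (-130, 10), (-132, 14), (-125, 16), (-120, 22)]
16 [(-124, -33), (-131, -21), (-120, -25), (-131, -20), (-122, -20), (-142, -11), (-132, -13), (-141, -9), (-137, -7), (-121, -13), (-132, -7), (-141, -1), (-121, -9), (-139, -1), (-120, -7), (-131, -2), (-117, -6), (-128, -1), (-136, 2), (-124, 0)]
21 [(-126, -33), (-131, -20), (-121, -24), (-123, -20), (-121, 24), (-126, 31)]
26 [(-125, -34), (-136, -20), (-119, -21), (-121, 25), (-125, 28), (-131, 35)]
31 [(-124, -31), (-121, -26), (-122, -25), (-120, -23), (-122, 23), (-127, 35)]
36 [(-140, -20), (-130, -20), (-125, -20), (-119, 26), (-125, 32)]
41 [(-135, -22), (-133, -22), (-122, -24), (-129, -20), (-122, -22), (-120, 23)]
46 [(-126, -41), (-119, -30), (-131, -22), (-121, 24), (-121, 32), (-125, 38)]
51 [(-120, -46), (-120, -33), (-120, -28), (-122, -23), (-141, 27), (-137, 29), (-121, 27), (-120, 34), (-125, 37), (-119, 44)]
56 [(-134, -51), (-120, -50), (-117, -45), (-126, -41), (-136, -36), (-122, -40), (-118, -41), (-129, -34), (-120, -26), (-121, 23), (-144, 33), (-135, 31), (-141, 34), (-129, 31), (-136, 34), (-120, 31), (-129, 35), (-137, 39), (-125, 34), (-137, 42)]
61 [(-139, -51), (-137, -48), (-131, -48), (-119, -50), (-137, -43), (-126, -44), (-133, -41), (-121, -44), (-127, -41), (-123, -42), (-125, -37), (-119, -28), (-140, 28), (-143, 32), (-119, 28), (-138, 37), (-128, 39), (-135, 41), (-120, 47), (-122, 54)]
66 [(-139, -49), (-121, -50), (-122, -47), (-125, -17), (-145, 30), (-118, 30), (-123, 44), (-119, 49), (-120, 56)]
```

>>> step_arm([
  [0,0,2,0,0,0,38],
  [0,0,2,0,0,0,30],
  [0,0,2,0,0,0,25],
  [0,0,2,0,0,0,25],
  [0,0,2,0,0,0,25],
], grip_force=60)

```text
clock: 4.45
tcp_pos: [0.5396, -0.3375, -0.0355]
orientation: [2.339, 2.095, -0.0]
contact_force: [-0.5, 0.3, 3.2]
grip_width: 0.0344
gripper_force: 61.6
```

>>> step_arm([
  [0,0,-5,0,0,0,25],
  [0,0,-13,0,0,0,25],
  [0,0,-16,0,0,0,25],
  [0,0,-16,0,0,0,25],
  [0,0,-16,0,0,0,25],
])

```text
clock: 4.95
tcp_pos: [0.5394, -0.3374, -0.0196]
orientation: [2.339, 2.095, -0.001]
contact_force: [-0.6, 0.4, -1.2]
grip_width: 0.0343
gripper_force: 61.2
```

```bash
cat > tray.py <<'E'
from h import *
from scipy.optimize import least_squares
def tray(n,f=None,c0=None):
    "tray pose: pan floor plane fit + outline"
    f=f or grab(n); W=cloud(f); I=f['image'].astype(int)
    o=r.get_obs(); R0=R.from_rotvec(o['orientation']).as_matrix(); ex=R0[:2,0]/np.linalg.norm(R0[:2,0]); ey=np.array([-ex[1],ex[0]])
    c=o['tcp_pos'][:2]+.134*ex
    P=W.reshape(-1,3); x=(P[:,:2]-c)@ex; y=(P[:,:2]-c)@ey
    in_=(abs(x)<.10)&(abs(y)<.053)&(P[:,2]<.05)
    A=np.c_[x[in_],y[in_],np.ones(in_.sum())]; z=P[in_,2]
    for _ in range(5):
        s=np.linalg.lstsq(A,z,rcond=None)[0]; k=abs(A@s-z)<.004; A,z=A[k],z[k]
    print(n,'floor z at origin %.1f pitch(dz/dx) %.4f roll %.4f'%(s[2]*1e3,s[0],s[1]))
    # strip top: highest points
    zz=P[:,2]-(s[2]+s[0]*x+s[1]*y)
    m=(zz>-.002)&(zz<.016)&(abs(x)<.13)&(abs(y)<.08)&(x>-.1)
    m&=I.reshape(-1,3).min(1)>55
    q=cv2.minAreaRect(P[m][:,:2].astype(np.float32)); print('  rect',np.round(np.array(q[0])*1e3,1),np.round(np.array(q[1])*1e3,1),q[2],' nominal c',np.round(c*1e3,1),'yaw',np.degrees(np.arctan2(ex[1],ex[0])))
    # side rims: extreme y per x bin; 
    xb=np.arange(-.09,.1,.01); xs=[];L=[];H=[]
    for b in xb:
        t=y[m&(abs(x-b)<.005)]
        if len(t)>5: xs.append(b);L.append(t.min());H.append(t.max())
    for nm,v in(('lo',L),('hi',H)):
        p=np.polyfit(xs,v,1); print('  side',nm,'y at0 %.1f slope deg %.2f'%(p[1]*1e3,np.degrees(p[0])))
    yb=np.arange(-.05,.051,.01); e=[x[m&(abs(y-b)<.005)].max() for b in yb]; print('  rear edge x',np.round(np.median(e)*1e3,1))
if __name__=='__main__':
    tray('top'); tray('scene'); o=r.get_obs(); print(o['tcp_pos'],o['contact_force'],o['moment'],o['clock'])
E
python3 tray.py
```

```text
top floor z at origin 16.8 pitch(dz/dx) -0.0069 roll 0.0033
  rect [ 554.7 -200.3] [208.2 120.3] 84.00467681884766  nominal c [ 553.9 -204.1] yaw 83.69670182531888
  side lo y at0 -59.6 slope deg 0.20
  side hi y at0 59.3 slope deg 0.25
  rear edge x 107.6
scene floor z at origin 16.7 pitch(dz/dx) -0.0069 roll -0.0007
  rect [ 553.7 -199. ] [210.  121.7] 83.90019989013672  nominal c [ 553.9 -204.1] yaw 83.69649113111154
  side lo y at0 -59.0 slope deg -0.15
  side hi y at0 61.2 slope deg 0.16
  rear edge x 109.7
[ 0.5391749  -0.33728219 -0.01992715] [-0.20065052 -0.06669415 -1.86857895] [-0.18428324 -0.0231066   0.01904411] 5.05
```

```bash
python3 - <<'E'
from h import *
rel([.4696,-.2118,-.0235],80.5,.35)
E
```

```text
shift [117.1 -82.9   3.4] turn [0.0004 0.0073 0.0558] F [-0.2 -0.1 -1.9] M [-0.18 -0.02  0.02] w 34.4 t 5.05 tcp [ 0.5392 -0.3373 -0.0199]
```

>>> step_arm([
  [20,-14,0,0,0,0.01,25],
  [45,-32,1,0,0.003,0.02,25],
  [70,-50,2,0,0.007,0.035,25],
  [95,-67,3,0,0.007,0.05,25],
  [110,-78,3.4,0,0.007,0.056,25],
  [117,-83,3.4,0,0.007,0.056,25],
  [117,-83,3.4,0,0.007,0.056,25],
  [117,-83,3.4,0,0.007,0.056,25],
])

```text
clock: 5.85
tcp_pos: [0.4706, -0.213, -0.0231]
orientation: [-2.397, -2.028, -0.008]
contact_force: [-0.3, 0.2, -1.0]
grip_width: 0.0345
gripper_force: 61.2
```

```bash
python3 tray.py; python3 - <<'E'
from h import *
f=grab('top'); cv2.imwrite('pics/t4.png',cv2.resize(f['image'][140:290,200:400,::-1],None,fx=4,fy=4))
E
```

```text
top floor z at origin 14.2 pitch(dz/dx) -0.0009 roll -0.0019
  rect [493.6 -77.4] [208.  120.2] 80.6815414428711  nominal c [493.  -81.1] yaw 80.4248719271116
  side lo y at0 -59.4 slope deg 0.39
  side hi y at0 59.7 slope deg 0.38
  rear edge x 107.6
scene floor z at origin 14.2 pitch(dz/dx) -0.0014 roll -0.0016
  rect [492.6 -76.4] [209.1 121. ] 80.74250793457031  nominal c [492.9 -81.2] yaw 80.40575655666359
  side lo y at0 -58.8 slope deg 0.19
  side hi y at0 61.4 slope deg 0.27
  rear edge x 109.0
[ 0.47058677 -0.21333772 -0.02321434] [-0.24812575 -0.78805302 -1.52068842] [-0.18235875  0.00616696 -0.0188532 ] 5.95
```

View pics/t4.png

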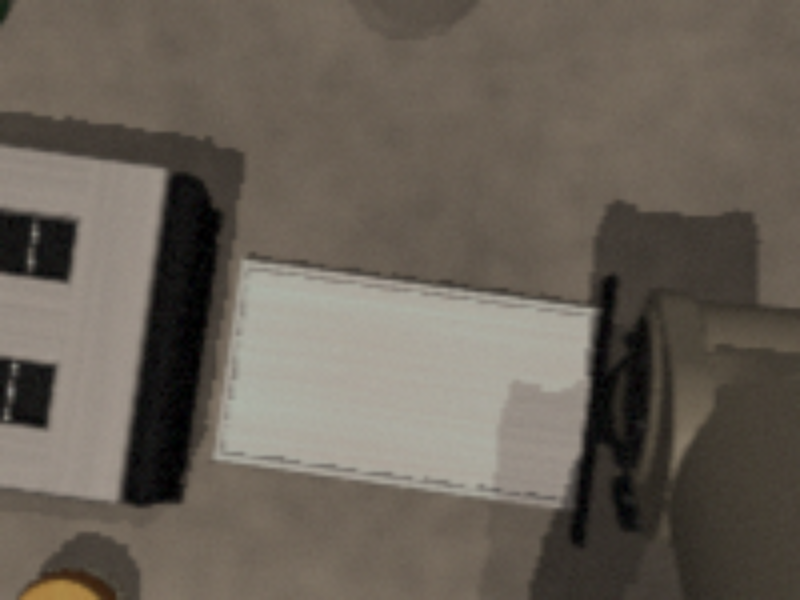

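>>> step_arm([
  [0,-1.4,1.2,0,0,0,25],
  [5,-1.4,1.2,0,0,0,25],
  [10,-1.4,1.2,0,0,0,25],
  [15,-1.4,1.2,0,0,0,25],
  [19,-1.4,1.2,0,0,0,25],
  [22,-1.4,1.2,0,0,0,25],
  [25,-1.4,1.2,0,0,0,25],
])

```text
clock: 6.7
tcp_pos: [0.4726, -0.1867, -0.0243]
orientation: [-2.395, -2.028, -0.008]
contact_force: [0.2, -0.8, -1.8]
grip_width: 0.0347
gripper_force: 61.1
```

>>> step_arm([
  [2,0,0,0,0,0,25],
  [4,0,0,0,0,0,25],
])

```text
clock: 6.9
tcp_pos: [0.4732, -0.183, -0.0244]
orientation: [-2.396, -2.028, -0.008]
contact_force: [-0.6, -0.0, -1.2]
grip_width: 0.0344
gripper_force: 61.1
```

>>> step_arm([
  [2,0,0,0,0,0,25],
  [4,0,0,0,0,0,25],
])

```text
clock: 7.1
tcp_pos: [0.4739, -0.1791, -0.0244]
orientation: [-2.396, -2.028, -0.008]
contact_force: [-0.6, 0.3, -0.9]
grip_width: 0.0344
gripper_force: 61.1
```

>>> step_arm([
  [4,0,0,0,0,0,25],
  [8,0,0,0,0,0,25],
  [12,-0.1,0,0,0,0,25],
  [16,-0.1,0,0,0,0,25],
])

```text
clock: 7.5
tcp_pos: [0.4764, -0.1629, -0.0243]
orientation: [-2.395, -2.028, -0.008]
contact_force: [-0.5, -0.5, -1.4]
grip_width: 0.0345
gripper_force: 61.1
```

>>> step_arm([
  [4,0,0,0,0,0,25],
  [8,0,0,0,0,0,25],
  [12,-0.1,0,0,0,0,25],
  [16,-0.1,0,0,0,0,25],
])

```text
clock: 7.9
tcp_pos: [0.479, -0.1472, -0.0242]
orientation: [-2.396, -2.028, -0.008]
contact_force: [-0.3, -0.3, -2.0]
grip_width: 0.0345
gripper_force: 61.1
```

```bash
python3 - <<'E'
from h import *
rel([.4739,-.1791,-.0244],80.73)
E
```

```text
shift [-32.3   0.2   0.1] turn [ 0.0009 -0.0057 -0.0042] F [-0.3 -0.3 -2. ] M [-0.16 -0.02 -0.03] w 34.5 t 7.9 tcp [ 0.479  -0.1472 -0.0242]
```

>>> step_arm([
  [5,0,0,0,0,0,25],
  [10,0,0,0,0,0,25],
  [15,-0.1,0,0,0,0,25],
  [20,-0.1,0,0,0,0,25],
  [25,-0.1,0,0,0,0,25],
  [30,-0.2,0,0,0,0,25],
])

```text
clock: 8.5
tcp_pos: [0.4838, -0.1175, -0.024]
orientation: [-2.396, -2.028, -0.008]
contact_force: [-0.8, 0.1, -1.5]
grip_width: 0.0345
gripper_force: 61.1
```

>>> step_arm([
  [5,0,0,0,0,0,25],
  [10,0,0,0,0,0,25],
  [15,-0.1,0,0,0,0,25],
  [20,-0.1,0,0,0,0,25],
  [25,-0.1,0,0,0,0,25],
  [30,-0.2,0,0,0,0,25],
])

```text
clock: 9.1
tcp_pos: [0.4885, -0.0879, -0.0238]
orientation: [-2.396, -2.028, -0.008]
contact_force: [0.7, 0.5, -1.5]
grip_width: 0.0344
gripper_force: 61.1
```

>>> step_arm([
  [5,0,0,0,0,0,25],
  [10,0,0,0,0,0,25],
  [15,-0.1,0,0,0,0,25],
  [20,-0.1,0,0,0,0,25],
  [25,-0.1,0,0,0,0,25],
  [30,-0.2,0,0,0,0,25],
])

```text
clock: 9.7
tcp_pos: [0.4933, -0.0583, -0.0236]
orientation: [-2.396, -2.028, -0.008]
contact_force: [0.6, 0.9, -1.2]
grip_width: 0.0344
gripper_force: 61.1
```

>>> step_arm([
  [5,0,0,0,0,0,25],
  [10,0,0,0,0,0,25],
  [15,-0.1,0,0,0,0,25],
  [20,-0.1,0,0,0,0,25],
  [25,-0.1,0,0,0,0,25],
  [30,-0.2,0,0,0,0,25],
])

```text
clock: 10.3
tcp_pos: [0.4981, -0.0287, -0.0235]
orientation: [-2.396, -2.028, -0.008]
contact_force: [-0.1, -0.1, -0.7]
grip_width: 0.0346
gripper_force: 61.1
```

```bash
python3 - <<'E'
from h import *
rel([.4739,-.1791,-.0244],80.73)
f=grab('top'); cv2.imwrite('pics/t5.png',cv2.resize(f['image'][140:290,200:400,::-1],None,fx=4,fy=4))
E
```

```text
shift [-1.523e+02  1.000e+00  1.000e-01] turn [ 0.0009 -0.0057 -0.0042] F [-0.1 -0.1 -0.7] M [-0.09  0.01  0.  ] w 34.6 t 10.3 tcp [ 0.4981 -0.0287 -0.0235]
```

View pics/t5.png

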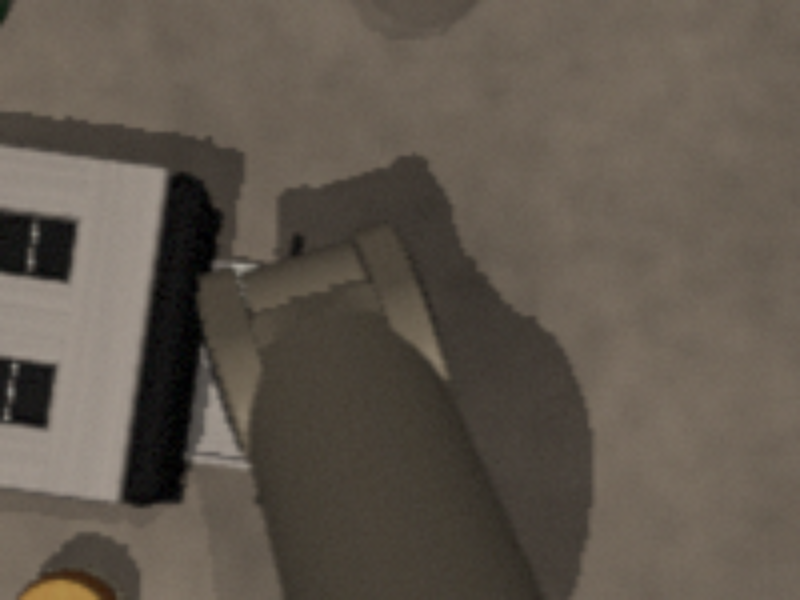

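```bash
cat > clr.py <<'E'
from h import *
a=np.deg2rad(80.73); ex=np.array([np.cos(a),np.sin(a)]); ey=np.array([-ex[1],ex[0]]); c=np.array([.5336,.1802])
o=r.get_obs(); print('tcp u v',(o['tcp_pos'][:2]-c)@ex*1e3+140.7,(o['tcp_pos'][:2]-c)@ey*1e3)
for n in('top','scene'):
    P=cloud(grab(n)).reshape(-1,3); u=(P[:,:2]-c)@ex*1e3+140.7; v=(P[:,:2]-c)@ey*1e3; z=P[:,2]*1e3
    print(n)
    for zl in range(12,500,25 if n else 0):
        m=(z>zl)&(z<zl+25)&(u<-3 if zl<195 else u<200)&(u>-120)&(abs(v)<130)
        if m.sum()>5: print(zl,m.sum(),'u max',np.round(np.sort(u[m])[-4:],0),'v',np.round([v[m].min(),v[m].max()]))
    m=(z>18)&(z<34)&(u<5)&(u>-90)&(abs(abs(v)-70)<12); print('strip ends u',np.round(np.percentile(u[m],[5,50,95]),1) if m.sum() else None,m.sum())
E
python3 clr.py
```

```text
tcp u v -70.09146766881389 1.3523708553321412
top
12 143 u max [-3. -3. -3. -3.] v [-68.  61.]
37 16 u max [-44. -44. -44. -43.] v [-77.  79.]
337 114 u max [-16. -16. -15. -15.] v [-56.  54.]
362 560 u max [-17. -17. -16. -16.] v [-52.  47.]
387 449 u max [-25. -23. -23. -23.] v [-38.  18.]
412 636 u max [-34. -33. -32. -32.] v [-20.  60.]
437 420 u max [-52. -52. -52. -51.] v [ 2. 70.]
462 447 u max [-58. -58. -58. -58.] v [14. 86.]
487 472 u max [-64. -64. -63. -63.] v [ 28. 101.]
strip ends u [-32.5 -11.3   0.4] 32
scene
12 917 u max [-8. -8. -8. -8.] v [-74.  82.]
37 184 u max [-43. -43. -42. -42.] v [-78.  82.]
62 59 u max [-55. -53. -53. -52.] v [19. 57.]
87 51 u max [-53. -53. -53. -53.] v [23. 68.]
112 168 u max [-58. -57. -57. -56.] v [32. 68.]
137 75 u max [-33. -32. -32. -32.] v [-11.  40.]
162 124 u max [-33. -33. -33. -33.] v [-11.  40.]
187 91 u max [-31. -31. -31. -31.] v [-3. 42.]
212 149 u max [-31. -31. -31. -31.] v [-3. 42.]
237 111 u max [-21. -20. -20. -20.] v [-10.  38.]
262 10 u max [-29. -29. -27. -26.] v [-6. 27.]
312 141 u max [-13. -13. -13. -13.] v [-19.  62.]
337 385 u max [-13. -13. -12. -12.] v [-51.  72.]
362 967 u max [-16. -15. -15. -14.] v [-52.  78.]
387 859 u max [-23. -23. -22. -22.] v [-37.  78.]
412 999 u max [-32. -32. -31. -31.] v [-18.  90.]
437 793 u max [-50. -50. -50. -50.] v [  4. 107.]
462 945 u max [-56. -56. -56. -56.] v [ 17. 117.]
487 1140 u max [-63. -63. -63. -62.] v [ 31. 129.]
strip ends u [-43.  -33.3 -10.8] 53
```

>>> step_arm([
  [4,0,0,0,0,0,25],
  [8,0,0,0,0,0,25],
  [12,-0.1,0,0,0,0,25],
  [15,-0.1,0,0,0,0,25],
  [18,-0.1,0,0,0,0,25],
  [18,-0.1,0.7,0,0,0,25],
  [18,-0.1,0.7,0,0,0,25],
])

```text
clock: 11.15
tcp_pos: [0.5008, -0.0113, -0.0242]
orientation: [-2.395, -2.028, -0.008]
contact_force: [-0.3, 1.3, -2.0]
grip_width: 0.0343
gripper_force: 61.1
```

>>> step_arm([
  [0,0,0,0,0,0,40],
  [0,0,0,0,0,0,52],
  [0,0,0,0,0,0,52],
  [-10,0,0,0,0,0,52],
  [-25,0,0,0,0,0,52],
  [-36,0,0,0,0,0,52],
  [-36,0,0,0,0,0,52],
])

```text
clock: 11.85
tcp_pos: [0.4943, -0.0494, -0.0244]
orientation: [-2.4, -2.024, -0.006]
contact_force: [-0.5, 0.8, 0.3]
grip_width: 0.052
gripper_force: 0.0
```

>>> step_arm([
  [-2,0,2,0,0,0,30],
  [-2,0,2,0,0,0,10],
  [-2,0,2,0,0,0,0],
  [-2,0,2,0,0,0,0],
  [-2,0,2,0,0,0,0],
], grip_force=30)

```text
clock: 12.35
tcp_pos: [0.4947, -0.0484, -0.0263]
orientation: [-2.395, -2.028, -0.008]
contact_force: [-0.1, 0.2, -0.5]
grip_width: -0.0
gripper_force: 0.0
```

```bash
python3 clr.py | grep -v "^[2345]..\b"; python3 - <<'E'
from h import *
rel([.4739,-.1791,-.0244],80.73)
f=grab('top');g=grab('scene')
def e(i,b):
    c=i[b[1]:b[3],b[0]:b[2],::-1]/255.; return cv2.resize((255*np.clip(c*1.4,0,1)**.5).astype(np.uint8),(400,400),interpolation=2)
cv2.imwrite('pics/t6.png',np.hstack([e(f['image'],(230,170,330,270)),e(g['image'],(230,200,330,300))]))
E
```

```text
tcp u v -91.1871593880798 1.5641088074645855
top
12 285 u max [-3. -3. -3. -3.] v [-71.  79.]
strip ends u [-33.1  -8.9   0.4] 24
scene
12 620 u max [-8. -8. -8. -8.] v [-79.  82.]
62 46 u max [-78. -77. -76. -73.] v [16. 50.]
87 130 u max [-78. -77. -77. -77.] v [29. 63.]
112 71 u max [-79. -79. -79. -79.] v [32. 52.]
137 90 u max [-53. -53. -53. -53.] v [-14.  40.]
162 154 u max [-53. -53. -53. -53.] v [-5. 40.]
187 76 u max [-52. -51. -51. -51.] v [-9. 42.]
strip ends u [-27.5 -23.8  -9. ] 33
shift [-132.2    1.1   -2.6] turn [ 0.001  -0.0058 -0.0038] F [ 0.1 -0.  -0.1] M [ 0.02  0.01 -0.  ] w 0.3 t 12.45 tcp [ 0.4946 -0.0485 -0.0263]
```

View pics/t6.png

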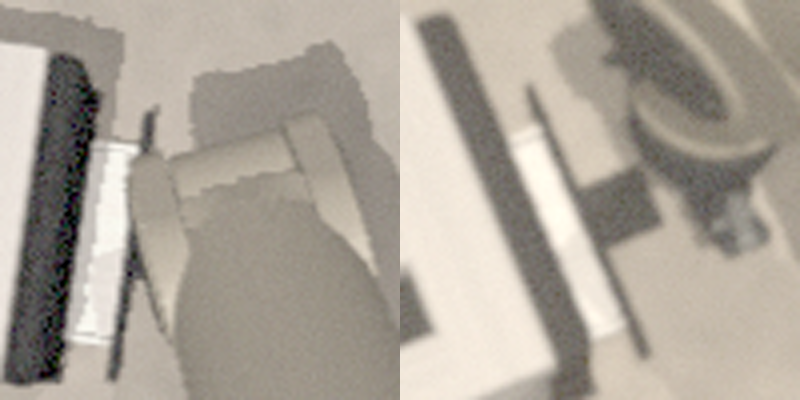

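>>> step_arm([
  [4,0,0,0,0,0,0],
  [7,0,0,0,0,0,0],
  [9,0,0,0,0,0,0],
  [9,0,0,0,0,0,0],
])

```text
clock: 12.95
tcp_pos: [0.4962, -0.0393, -0.0262]
orientation: [-2.395, -2.029, -0.008]
contact_force: [0.1, 0.4, 0.4]
grip_width: 0.0003
gripper_force: 0.0
```

>>> step_arm([
  [1,0,0,0,0,0,0],
  [2,0,0,0,0,0,0],
  [3,0,0,0,0,0,0],
  [4,0,0,0,0,0,0],
])

```text
clock: 13.35
tcp_pos: [0.4967, -0.0362, -0.0262]
orientation: [-2.396, -2.027, -0.007]
contact_force: [0.7, -0.9, 0.6]
grip_width: -0.0003
gripper_force: 0.3
```

>>> step_arm([
  [1,0,0,0,0,0,0],
  [2,0,0,0,0,0,0],
  [3,0,0,0,0,0,0],
  [4,0,0,0,0,0,0],
])

```text
clock: 13.75
tcp_pos: [0.4974, -0.032, -0.0262]
orientation: [-2.396, -2.028, -0.008]
contact_force: [0.1, -0.1, -0.6]
grip_width: 0.0002
gripper_force: 0.3
```

```bash
python3 clr.py | grep -E "tcp|strip|^13|^37"
```

```text
tcp u v -74.52362430915585 1.5702519359540656
37 70 u max [-22. -22. -22. -21.] v [-77.  79.]
strip ends u [-27.4  -7.6   0.6] 31
37 185 u max [-20. -20. -20. -20.] v [-77.  82.]
137 93 u max [-36. -36. -36. -36.] v [-8. 40.]
strip ends u [-19.9 -19.6  -8.8] 25
```

>>> step_arm([
  [1,0,0,0,0,0,0],
  [2,0,0,0,0,0,0],
  [3,0,0,0,0,0,0],
  [4,0,0,0,0,0,0],
  [5,0,0,0,0,0,0],
  [6,0,0,0,0,0,0],
])

```text
clock: 14.45
tcp_pos: [0.4984, -0.026, -0.0262]
orientation: [-2.396, -2.028, -0.008]
contact_force: [0.2, -0.6, 0.4]
grip_width: 0.0005
gripper_force: 0.3
```

>>> step_arm([
  [1,0,0,0,0,0,0],
  [2,0,0,0,0,0,0],
  [3,0,0,0,0,0,0],
])

```text
clock: 14.75
tcp_pos: [0.4989, -0.023, -0.0261]
orientation: [-2.396, -2.028, -0.008]
contact_force: [-0.2, -0.8, -0.8]
grip_width: -0.0
gripper_force: 0.2
```

>>> step_arm([
  [1,0,0,0,0,0,0],
  [2,0,0,0,0,0,0],
])

```text
clock: 14.95
tcp_pos: [0.499, -0.0215, -0.0262]
orientation: [-2.396, -2.027, -0.007]
contact_force: [-1.4, -1.8, 0.3]
grip_width: 0.0
gripper_force: 0.9
```

```bash
python3 clr.py | grep -E "tcp|strip|^13|^37"
```

```text
tcp u v -63.95769413751046 1.6128959286899216
37 56 u max [-11. -11. -11. -11.] v [-77.  79.]
strip ends u [-16.8  -6.1   0.4] 22
37 193 u max [-9. -9. -9. -9.] v [-78.  82.]
137 89 u max [-26. -26. -26. -25.] v [-5. 40.]
strip ends u [-9.4 -9.1 -8.2] 11
```

>>> step_arm([
  [1,0,0,0,0,0,0],
  [2,0,0,0,0,0,0],
])

```text
clock: 15.25
tcp_pos: [0.4995, -0.0193, -0.0261]
orientation: [-2.396, -2.027, -0.008]
contact_force: [0.3, -2.1, -0.7]
grip_width: 0.0001
gripper_force: 0.9
```

>>> step_arm([
  [1,0,0,0,0,0,0],
  [2,0,0,0,0,0,0],
])

```text
clock: 15.45
tcp_pos: [0.4996, -0.0176, -0.0262]
orientation: [-2.396, -2.027, -0.007]
contact_force: [-0.6, -4.8, 0.3]
grip_width: 0.0001
gripper_force: 2.4
```

>>> step_arm([
  [1,0,0,0,0,0,0],
  [2,0,0,0,0,0,0],
])

```text
clock: 15.65
tcp_pos: [0.4997, -0.0167, -0.0262]
orientation: [-2.397, -2.027, -0.005]
contact_force: [-1.1, -5.8, -0.4]
grip_width: -0.0004
gripper_force: 2.9
```

>>> step_arm([
  [0.5,0,0,0,0,0,0],
  [1,0,0,0,0,0,0],
])

```text
clock: 15.85
tcp_pos: [0.4998, -0.0159, -0.0262]
orientation: [-2.397, -2.026, -0.004]
contact_force: [-0.8, -7.1, 0.8]
grip_width: 0.0001
gripper_force: 3.3
```

>>> step_arm([
  [0.5,0,0,0,0,0,0],
  [1,0,0,0,0,0,0],
])

```text
clock: 16.05
tcp_pos: [0.4998, -0.0152, -0.0262]
orientation: [-2.398, -2.026, -0.004]
contact_force: [-1.4, -6.6, 1.3]
grip_width: 0.0002
gripper_force: 3.6
```

>>> step_arm([
  [0.5,0,0,0,0,0,0],
  [1,0,0,0,0,0,0],
])

```text
clock: 16.25
tcp_pos: [0.4999, -0.0145, -0.0262]
orientation: [-2.398, -2.026, -0.004]
contact_force: [-0.1, -8.0, 1.7]
grip_width: 0.0
gripper_force: 3.9
```

```bash
python3 clr.py | grep -E "tcp|strip|^13|^37"
```

```text
tcp u v -56.86298658810955 1.8527109190066169
37 46 u max [-4. -4. -4. -4.] v [-79.  80.]
strip ends u [-9.8 -1.5  0.5] 20
37 57 u max [-4. -4. -3. -3.] v [-75.  81.]
137 90 u max [-18. -18. -18. -18.] v [-9. 40.]
strip ends u [-2.  -2.  -1.9] 2
```

>>> step_arm([
  [0.5,0,0,0,0,0,0],
  [1,0,0,0,0,0,0],
])

```text
clock: 16.55
tcp_pos: [0.5, -0.0138, -0.0262]
orientation: [-2.398, -2.026, -0.003]
contact_force: [-1.5, -8.8, 0.6]
grip_width: -0.0001
gripper_force: 4.2
```

>>> step_arm([
  [0.5,0,0,0,0,0,0],
  [1,0,0,0,0,0,0],
])

```text
clock: 16.75
tcp_pos: [0.5001, -0.013, -0.0262]
orientation: [-2.399, -2.026, -0.003]
contact_force: [-1.9, -7.5, 1.3]
grip_width: 0.0001
gripper_force: 4.3
```

>>> step_arm([
  [0.5,0,0,0,0,0,0],
  [1,0,0,0,0,0,0],
])

```text
clock: 16.95
tcp_pos: [0.5002, -0.0123, -0.0262]
orientation: [-2.399, -2.025, -0.002]
contact_force: [-1.3, -9.1, 0.8]
grip_width: 0.0001
gripper_force: 4.8
```

>>> step_arm([
  [0.5,0,0,0,0,0,0],
  [1,0,0,0,0,0,0],
])

```text
clock: 17.15
tcp_pos: [0.5003, -0.0114, -0.0262]
orientation: [-2.399, -2.025, -0.002]
contact_force: [-1.4, -9.2, 1.6]
grip_width: -0.0002
gripper_force: 4.8
```

>>> step_arm([
  [0.5,0,0,0,0,0,0],
  [1,0,0,0,0,0,0],
])

```text
clock: 17.35
tcp_pos: [0.5004, -0.0111, -0.0262]
orientation: [-2.4, -2.025, -0.001]
contact_force: [-1.2, -12.1, 2.1]
grip_width: 0.0
gripper_force: 6.1
```

>>> step_arm([
  [0.5,0,0,0,0,0,0],
  [0.8,0,0,0,0,0,0],
])

```text
clock: 17.55
tcp_pos: [0.5003, -0.0111, -0.0263]
orientation: [-2.401, -2.024, 0.0]
contact_force: [-3.0, -12.6, 2.5]
grip_width: -0.0003
gripper_force: 6.9
```

```bash
python3 clr.py | grep -E "tcp|strip|^13|^37"
```

```text
tcp u v -53.48169094633937 2.0311161682054357
37 30 u max [-4. -4. -3. -3.] v [-77.  80.]
strip ends u [-6.5 -6.   0.7] 9
137 80 u max [-15. -15. -14. -14.] v [-2. 40.]
strip ends u [1. 1. 1.] 1
```

>>> step_arm([
  [-1,0,0,0,0,0,0],
  [-2,0,0,0,0,0,0],
  [-3,0,0,0,0,0,0],
])

```text
clock: 17.95
tcp_pos: [0.5003, -0.0117, -0.0262]
orientation: [-2.398, -2.026, -0.004]
contact_force: [-1.4, -6.1, 0.6]
grip_width: 0.0001
gripper_force: 3.4
```

>>> step_arm([
  [-1,0,0,0,0,0,0],
  [-2,0,0,0,0,0,0],
  [-3,0,0,0,0,0,0],
])

```text
clock: 18.25
tcp_pos: [0.5007, -0.0124, -0.0261]
orientation: [-2.396, -2.028, -0.008]
contact_force: [0.5, -2.0, -0.2]
grip_width: -0.0003
gripper_force: 0.7
```

```bash
python3 clr.py | grep -E "tcp|strip|^13|^37"
```

```text
tcp u v -54.695392026472604 1.4384792444911052
37 41 u max [-3. -3. -3. -3.] v [-79.  80.]
strip ends u [-7.7 -2.2  0.7] 22
37 9 u max [-4. -4. -4. -3.] v [15. 81.]
137 87 u max [-17. -17. -17. -16.] v [-3. 40.]
strip ends u [-3.3 -1.4 -0.3] 3
```

>>> step_arm([
  [-1,0,0,0,0,0,0],
  [-3,0,0,0,0,0,0],
  [-8,0,0,0,0,0,0],
  [-20,0,0,0,0,0,0],
  [-40,0,0,0,0,0,0],
  [-60,0,0,0,0,0,0],
])

```text
clock: 18.95
tcp_pos: [0.4905, -0.0729, -0.0264]
orientation: [-2.395, -2.028, -0.008]
contact_force: [0.1, -0.2, -0.5]
grip_width: 0.0
gripper_force: 0.0
```

>>> step_arm([
  [-30,0,-30,0,0,0,0],
  [-50,0,-60,0,0,0,0],
  [-50,0,-80,0,0,0,0],
  [-50,0,-80,0,0,0,0],
])

```text
clock: 19.35
tcp_pos: [0.484, -0.1237, 0.0558]
orientation: [2.4, 2.025, 0.012]
contact_force: [1.0, -0.6, -0.3]
grip_width: -0.0001
gripper_force: 0.0
```

```bash
python3 - <<'E'
from h import *
a=np.deg2rad(80.73); ex=np.array([np.cos(a),np.sin(a)]); ey=np.array([-ex[1],ex[0]]); c=np.array([.5336,.1802])
for n in('top','scene'):
    f=grab(n); P=cloud(f).reshape(-1,3); u=(P[:,:2]-c)@ex*1e3+140.7; v=(P[:,:2]-c)@ey*1e3; z=P[:,2]*1e3
    m=(z>35)&(z<45)&(abs(v)<78)&(u<-2)&(u>-30); print(n,'strip top u',np.round(np.percentile(u[m],[2,25,50,75]),1),m.sum())
    m=(z>20)&(z<32)&(abs(v)<14)&(u<-8)&(u>-90); print(' tab u',np.round(np.percentile(u[m],[1,3,50,99]),1),m.sum(),'z',np.median(z[m]),'v',np.round(np.percentile(v[(z>20)&(z<32)&(abs(v)<40)&(u<-15)&(u>-45)],[2,98]),1))
    m=(z>20)&(abs(v)<100)&(u<-20)&(u>-90); print(' extent',np.sort(u[m&(z<32)])[:5])
    if n=='top': cv2.imwrite('pics/t7.png',cv2.resize(f['image'][130:280,180:380,::-1],None,fx=4,fy=4))
o=r.get_obs();print(o['contact_force'],o['clock'])
E
```

```text
top strip top u [-7.6 -6.1 -4.8 -3.5] 156
 tab u [-43.4 -42.9 -26.1  -8.3] 176 z 27.000803803781835 v [-16.3  18.2]
 extent [-43.62605305 -43.5456109  -43.34456703 -43.28727699 -43.05712384]
scene strip top u [-5.8 -5.2 -4.4 -3.6] 9
 tab u [-41.7 -41.  -24.9  -8.5] 199 z 27.102750495468673 v [-15.3  19.5]
 extent [-42.0935814  -41.74729079 -41.65360412 -41.60486422 -41.45316482]
[-0.04826143 -0.42816634  0.20845368] 19.45
```

View pics/t7.png

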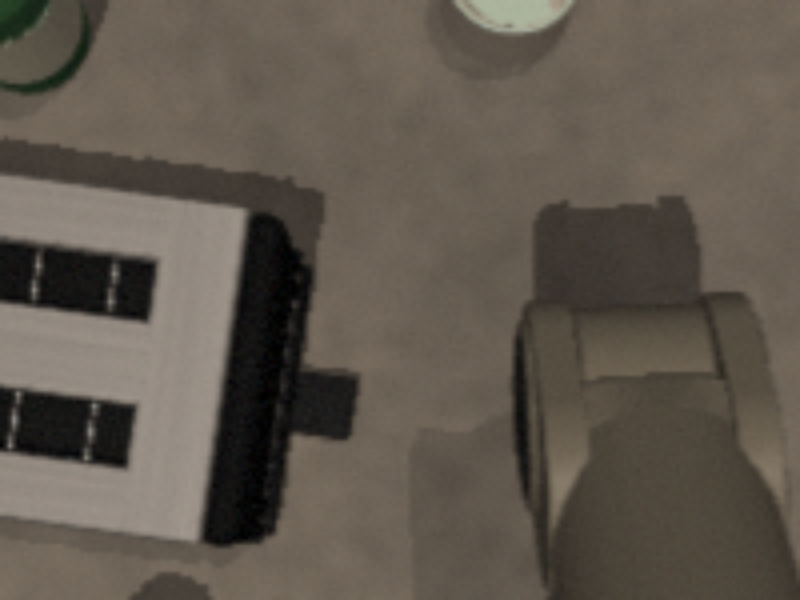

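The view shows the strip against the end face at about (290,400) and the tab end at u≈−43 mm. That is 1.5 mm back from the stop, so the catch has clicked; unlatched it would sit at −47 mm or farther out. The gripper is clear of everything.

```bash
python3 -c "
from h import *
print(r.hand_in())"
```

```text
the job is handed in; nothing more can be done
None
```

The crumb tray is pushed home and appears held by its catch (it sprang back about 1.3 mm when released), with a measured peak push of about 13 N; the gripper has let go and is clear, and the job is handed in.

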